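# Unload the catch tray and show the tenoned rail to the inspection camera

### The arm

A 6-joint arm with a two-finger parallel gripper is mounted at the origin on the work surface. World frame = base frame: x ahead of the robot, y to its left, z up, the work surface at z = 0. Lengths are in m, angles in rad, forces in N, time in s.
With the tool pointing down it reaches from about 0.35 to 0.85 m from the base axis. Payload 8.1 kg.
Tool frame: the origin (TCP) lies between the finger pads; the fingertips stand 11 mm ahead of it and the grasp point (between the pads) lies 8 mm behind it (robot.tips_ahead is the distance from the TCP to the fingertips, in m); z points along the fingers, y is the line along which they close (so a half turn about z gives the same grasp; the last joint's range is limited). The gripper opens to 93 mm and grips with 3 to 60 N. Pads are 15 mm wide; open, the fingers measure 128 mm over their backs; the gripper's body (75 mm by 188 mm) begins 65 mm behind the grasp point.
Start: joints at [-1.343, 0.13, 1.488, -0, 1.523, -0.085], TCP at [0.185, -0.571, 0.23] pointing down, gripper open.
Joint ranges: [-2.96, 2.96], [-0.89, 2.26], [0.02, 2.5], [-1.34, 4.48], [0, 2.73], [-2.66, 2.66]. Speed limits (rad/s): [2.39, 2.39, 2.79, 3.14, 3.14, 3.14].

### API

Orientations are given as a rotation vector (axis times angle).
In Python, from plant import robot gives the robot as it stands. The module is installed in compiled form; this text tells all that it offers.
- The arm moves only by the tool move_arm, never from a script. Its argument "deltas" is one flat list of numbers, 7 for each row, row after row: the shift along the tool's x, y, z in m, then the turn, a rotation vector about the tool's x, y, z in rad, then the opening, from 0 (shut) to 1 (fully open). A call has 1 to 12 rows; each row is the pose to reach, as a shift and turn from the pose commanded when the call began, along the tool's axes at that moment; what a row does not reach only later rows make up. A row lasts 1/8 s, in which the tool goes at most 62.5 mm and 10.7 degrees, less where a joint would pass 70% of its speed; a pose out of reach is approached as far as the arm can. A call with a gripper value outside its range is refused whole. The fingers move at their own pace and stop on an object; "squeeze" is the grip in N (left out, the last holds). Time passes only in rows, so rows that repeat a pose let the fingers close. It gives the time, the measured TCP pose, the force, the opening and the grip force at its end, in the units of the state.
- robot.read_state(): the state, without advancing time (a new reading comes with each control period).
- robot.read_camera(name): name is "scene" or "top" or "wrist"; returns (picture, depth): 400x640x3 uint8, red, green, blue; 400x640 float32, m along the optical axis (not along the pixel's ray), 0 where there is no reading.
- robot.camera_model(name): a dict with "K" (3x3 intrinsics, pixels), "R" (3x3) and "t" (3): a world point X has camera coordinates R X + t; the wrist camera has in their place "tool_from_camera" (4x4, takes a point from camera to tool coordinates, whose origin is the TCP and whose axes are the flange's). Camera axes: x right, y down, z forward; pixel columns grow to the right and rows downward; lengths in m; the calibration is good to about 2 mm. A picture is of the moment at which its call begins: read the wrist's pose just before it. camera_model takes no time and is no camera call.
- robot.close_job(): hands the job in; it is judged then, once.
Trained networks look in the newest picture that a camera, given by its name, has taken for a name from the list of things; names that differ only in an ending like _2 or _b are one class to them, and where a whole thing is asked for, a point or a joint stands for the part that bears it (a point fixed in the world has none). Each returns a list of dicts, best first, with "confidence" (0 to 1); they miss things now and then, are a little off and sometimes report something else, mostly with a low value. They report only what shows in the picture. A call takes as long as a camera call. They do not tell look-alikes from the thing itself.
- robot.recognise(camera, label): "uv" ([column, row] in pixels, amid what is visible of it).
The state is a dict: "t": time; "q": joint angles; "dq": joint speeds; "joint_torque": joint torques, N m; "tool_pos": TCP position; "orientation": TCP orientation; "force": force on the tool from outside, world axes, zero at the start; "wrist_torque": the same for the moment, N m; "opening": finger opening in m; "gripper_force": force on a finger pad.
Only numpy, scipy, OpenCV 4.12 (cv2) and the standard library are available. Lean on these libraries where they do the work, as an engineer would, in place of code of your own. Each camera call takes 0.05 s, during which the arm holds its last target. There are 200 camera calls.

### The job

Empty the machine's catch tray: first lay the two plain blocks in the grey tote without dropping them, leaving the tenoned rail in the tray meanwhile. Then pick up the tenoned rail and hold it in the air in front of the inspection camera: tenon pointing straight into the lens along its line of sight, rail not rolled to the side, end of the tenon centred on the lens and 80 mm from its glass. Finish holding it there, still gripped and touching nothing else; do not knock the camera or the other things on the bench.

Things in the scene. Friction and masses are not known exactly. Their poses are not given: they have to be found in the camera images.
- tray: Catch tray of bare sheet steel, open on top, fixed. 270 (x) x 370 (y) x 30 mm high, walls and floor 4 mm thick, thin outward lips on the two y sides (to 390 mm). Origin: centre of its underside; z up. The rail and the two blocks lie flat on its floor side by side in any order, each with its length roughly along the tray's x.
- rail: The tenoned rail: loose beech piece, about 0.1 kg. Body 130 (x) x 40 (y) x 24 mm (z); from the middle of its +x end projects a tenon 28 mm long, 24 mm wide (y) and 12 mm thick (z). Origin: centre of the underside of the 130 mm body. It starts flat on the tray floor, tenon pointing away from the robot, more or less towards the camera.
- tenon_tip (a point): Centre of the tenon's end face: 93 mm along +x and 12 mm along +z from the rail's origin. Axes as the rail's.
- block_a: Plain block: loose beech piece 100 (x) x 40 (y) x 24 mm (z), about 0.07 kg, no tenon. Origin: centre of its underside. Starts flat on the tray floor.
- block_b: The other plain block, the same as block_a.
- tote: Grey plastic tote, open on top, fixed. 270 (x) x 230 (y) x 65 mm high, walls and floor 4 mm thick, rim lip 5 mm outward. Origin: centre of its underside; z up. Starts empty.
- view (a point): The inspection camera's focus point in the air: on the lens axis, 80 mm in front of the lens glass. Its +x axis points along the line of sight to the lens (6 to 26 degrees upward, away from the robot); its y axis is level; z is across, upward. When the rail is presented properly the tenon tip is at this point and the rail's axes are parallel to these.
- lens (a point): Centre of the camera's lens glass; axes as view's. Camera: aluminium box 60 x 46 x 46 mm, black lens, white ring light 68 mm across just behind the glass. It hangs on a black carriage, 260 to 330 mm up a fixed aluminium column 24 mm thick, 375 mm high, 130 mm behind the glass, on a dark foot 120 x 120 mm. Height and tilt are clamped stiff, not to be changed.
- pod: Bystander: black vacuum pod of the machine, 110 x 110 x 42 mm, 0.7 kg, loose. Origin: centre of its underside.
- mug: Bystander: white mug 80 mm across, 90 mm high, loose. Origin: centre of its underside.
- brush: Bystander: hand brush lying on the bench, loose. Origin: on the bench, under the brush.
There are look-alikes about, which are no part of the job. What is shaped like the rail but blue or pink is not meant.

How it is judged:
On the way:
1. both plain blocks lie in the tote, let go and at rest, while the rail is still in the tray (x of block_a in the frame of tote between -0.125 and 0.125 m and y of block_a in the frame of tote between -0.105 and 0.105 m and z of block_a in the frame of tote between -0.005 and 0.045 m and linear speed of each of block_a, block_b below 0.03 m/s and contact force between the fingers and block_a below 0.1 N and x of block_b in the frame of tote between -0.125 and 0.125 m and y of block_b in the frame of tote between -0.105 and 0.105 m and z of block_b in the frame of tote between -0.005 and 0.045 m and contact force between the fingers and block_b below 0.1 N and z of rail in the frame of tray below 0.02 m and x of rail in the frame of tray between -0.13 and 0.13 m and y of rail in the frame of tray between -0.18 and 0.18 m), for 0.2 s.
At the end, for the whole second after the job is handed in: Fingers alone hold the rail still in the air: tenon end centre within 20 mm of the focus point, length within 0.2 rad of the line of sight, tenon towards the lens, width within 0.2 rad of level across the view (either face up). Both blocks in the tote, released, at rest (distance between tenon_tip and view below 0.02 m and angle between the x axis of rail and the x axis of view, either way round below 0.2 rad and angle between the y axis of rail and the y axis of view, either way round below 0.2 rad and x of rail in the frame of view below -0.06 m and height (world z) of rail above 0.06 m and linear speed of each of rail, block_a, block_b below 0.03 m/s and angular speed of rail below 0.2 rad/s and contact force between the fingers and rail above 1 N and contact force between rail and tray below 0.1 N and contact force between rail and tote below 0.1 N and contact force between each of rail, the fingers and block_a below 0.1 N and contact force between each of rail, the fingers and block_b below 0.1 N and contact force between rail and pod below 0.1 N and contact force between rail and mug below 0.1 N and contact force between rail and brush below 0.1 N and x of block_a in the frame of tote between -0.125 and 0.125 m and y of block_a in the frame of tote between -0.105 and 0.105 m and z of block_a in the frame of tote between -0.005 and 0.045 m and x of block_b in the frame of tote between -0.125 and 0.125 m and y of block_b in the frame of tote between -0.105 and 0.105 m and z of block_b in the frame of tote between -0.005 and 0.045 m); the arm keeps its last pose, push and grip.
It fails at once if a block or the rail falls freely (faster than 1 m/s, a drop of about 50 mm) ((linear speed of block_a above 1 m/s and contact force between the fingers and block_a below 0.05 N) or (linear speed of block_b above 1 m/s and contact force between the fingers and block_b below 0.05 N) or (linear speed of rail above 1 m/s and contact force between the fingers and rail below 0.05 N)).
It fails at once if the inspection camera is knocked out of its place (more than 10 mm) (distance of view from where it was at the start of the episode above 0.01 m).
It fails at once if a bystander is moved more than 30 mm (distance of any of pod, mug, brush from where it was at the start of the episode above 0.03 m).
It also fails if it takes over 72 s, if anything falls off the work surface, if the arm or the gripper's body presses on something with over 40 N, if the wrist force passes 120 N, or if a joint passes its speed limit or range.

## Working session

There is one attempt and no reset: what is moved stays moved. The work goes in short steps, Python scripts to look and compute and a tool call to move; the robot and the scene stay as the last step left them, time stands still between calls to the robot, and variables do not carry over. Pictures are saved under pics/ and viewed, at most 10 in all, crops included, and the job is handed in when it is done.

Besides the shell and the picture viewer there is one more tool, called by a JSON object that holds its "api" and its "payload". move_arm: Moves the arm, as the interface text tells. Its arguments: {"type":"object","properties":{"deltas":{"type":"array","items":{"type":"number"}},"squeeze":{"type":"number"}},"required":["deltas"]}

```bash
mkdir -p pics; cat > h.py <<'E'
import numpy as np, cv2
from scipy.spatial.transform import Rotation as Ro
from plant import robot
def cam(n):
    s=robot.read_state(); im,d=robot.read_camera(n); m=robot.camera_model(n); K=np.array(m["K"])
    if n=="wrist":
        T=np.array(m["tool_from_camera"]); R=Ro.from_rotvec(s["orientation"]).as_matrix()
        A=R@T[:3,:3]; b=R@T[:3,3]+np.array(s["tool_pos"])
    else:
        A=np.array(m["R"]).T; b=-A@np.array(m["t"])
    v,u=np.mgrid[:400,:640]
    P=np.stack([(u-K[0,2])/K[0,0]*d,(v-K[1,2])/K[1,1]*d,d],-1)@A.T+b
    P[d==0]=np.nan
    return im,d,P
def save(n,im): cv2.imwrite("pics/"+n,cv2.cvtColor(im,cv2.COLOR_RGB2BGR))
E
python3 - <<'E'
from h import *
print(robot.read_state()["t"],robot.tips_ahead)
for n in("scene","top"):
    im,d,P=cam(n); save(n+"0.png",im); np.savez("/tmp/"+n,im=im,d=d,P=P)
    for l in("tray","rail","block_a","tote","lens","pod","mug","brush"):
        for r in robot.recognise(n,l)[:4]:
            u,v=np.round(r["uv"]).astype(int); print(n,l,(u,v),round(r["confidence"],2),np.round(P[v,u],3))
E
```

```text
0.0 0.011
scene tray (np.int64(295), np.int64(188)) 0.7 [ 0.53  -0.241  0.009]
scene rail (np.int64(335), np.int64(156)) 0.75 [ 0.289 -0.332  0.02 ]
scene rail (np.int64(226), np.int64(230)) 0.69 [ 0.859 -0.153  0.012]
scene rail (np.int64(285), np.int64(170)) 0.6 [ 0.525 -0.351  0.016]
scene block_a (np.int64(295), np.int64(184)) 0.78 [ 0.526 -0.25   0.022]
scene block_a (np.int64(299), np.int64(204)) 0.5 [ 0.561 -0.14   0.024]
scene tote (np.int64(372), np.int64(286)) 0.59 [0.498 0.293 0.007]
scene lens (np.int64(255), np.int64(206)) 0.6 [0.801 0.067 0.336]
scene pod (np.int64(280), np.int64(134)) 0.76 [ 0.454 -0.557  0.042]
scene mug (np.int64(390), np.int64(344)) 0.6 [0.559 0.488 0.005]
scene brush (np.int64(452), np.int64(352)) 0.97 [0.414 0.597 0.021]
top tray (np.int64(370), np.int64(204)) 0.89 [ 0.549 -0.235  0.002]
top rail (np.int64(408), np.int64(209)) 0.86 [nan nan nan]
top rail (np.int64(400), np.int64(275)) 0.85 [ 0.273 -0.332  0.027]
top rail (np.int64(359), np.int64(137)) 0.74 [ 0.818 -0.201  0.022]
top block_a (np.int64(378), np.int64(202)) 0.67 [ 0.553 -0.262  0.029]
top block_a (np.int64(352), np.int64(202)) 0.54 [ 0.555 -0.162  0.03 ]
top tote (np.int64(234), np.int64(220)) 0.89 [0.498 0.298 0.007]
top lens (np.int64(296), np.int64(118)) 0.98 [0.784 0.04  0.338]
top lens (np.int64(379), np.int64(204)) 0.62 [ 0.545 -0.266  0.028]
top pod (np.int64(464), np.int64(234)) 0.93 [ 0.421 -0.582  0.039]
top mug (np.int64(177), np.int64(204)) 0.7 [0.565 0.521 0.011]
top brush (np.int64(158), np.int64(242)) 0.85 [0.418 0.584 0.024]
top brush (np.int64(235), np.int64(219)) 0.54 [0.502 0.295 0.003]
top brush (np.int64(382), np.int64(203)) 0.53 [ 0.548 -0.277  0.033]
top brush (np.int64(406), np.int64(210)) 0.2 [ 0.519 -0.369  0.027]
```

```bash
python3 - <<'E'
import cv2,numpy as np
a=cv2.imread("pics/scene0.png");b=cv2.imread("pics/top0.png")
x=cv2.resize(a[110:310,170:430],(800,600)); cv2.imwrite("pics/scenecrop.png",x)
b=cv2.resize(b[90:320,130:480],(800,526)); cv2.imwrite("pics/topcrop.png",b)
E
```

```text
(no output)
```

View pics/topcrop.png

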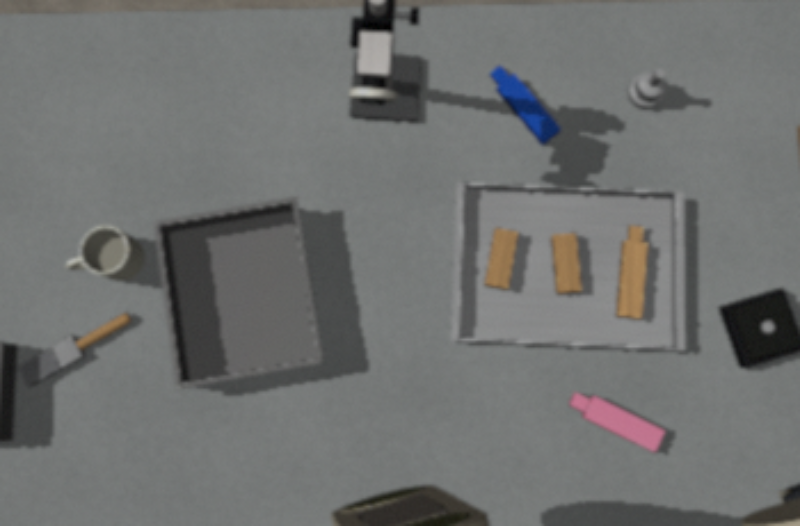

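View pics/scenecrop.png

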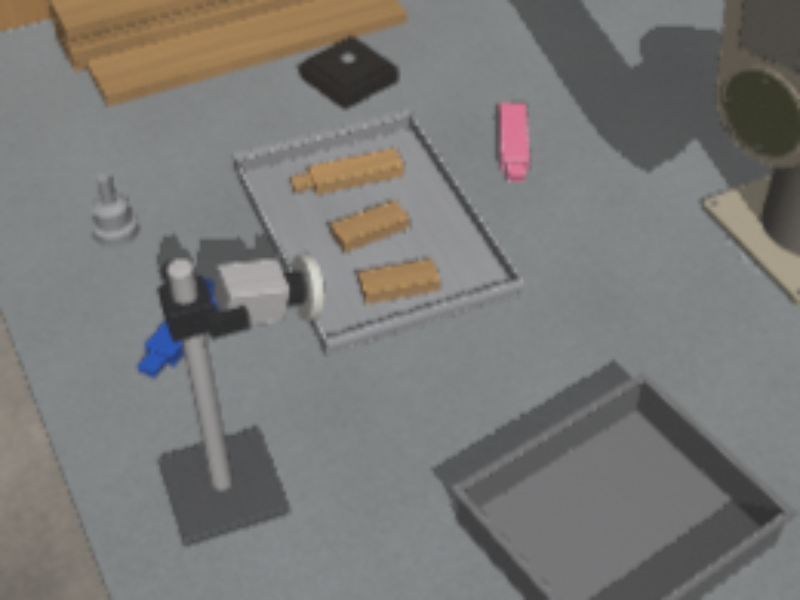

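Top crop: beech rail with tenon at full-image pixel (408,209) in the tray; blocks at (378,202) and (352,202). Look-alikes are the pink one at (400,275) and the blue one at (359,137), so the rail is the (408,209) piece. Scene crop: the inspection camera's ring is near (272,206), tilted slightly down towards the robot.

```bash
python3 - <<'E'
from h import *
for n in("top","scene"):
    z=np.load("/tmp/%s.npz"%n); im,P=z["im"],z["P"]
    m=robot.camera_model(n);K=np.array(m["K"]);A=np.array(m["R"]).T;c=-A@np.array(m["t"])
    hsv=cv2.cvtColor(im,cv2.COLOR_RGB2HSV)
    if n=="top":
        mk=cv2.inRange(hsv,(8,90,60),(25,255,255)); 
        N,L,S,C=cv2.connectedComponentsWithStats(mk)
        for i in range(1,N):
            if S[i,4]<60: continue
            v,u=np.where(L==i)
            ray=np.c_[(u-K[0,2])/K[0,0],(v-K[1,2])/K[1,1],np.ones(len(u))]@A.T
            X=c+ray*((0.028-c[2])/ray[:,2])[:,None]
            (x,y),(w,h),a=cv2.minAreaRect(X[:,:2].astype(np.float32)*1000)
            pc=np.linalg.svd(X[:,:2]-X[:,:2].mean(0),full_matrices=0)[2][0]; pc*=np.sign(pc[0])
            print("beech",C[i].round(),S[i,4],np.round([x,y,w,h,a],1),X.mean(0).round(3),"yaw",np.degrees(np.arctan2(pc[1],pc[0])).round(1),"zmed",np.nanmedian(P[v,u,2]).round(3))
    # camera head
    B=(P[...,0]>.6)&(P[...,0]<.95)&(abs(P[...,1])<.15)&(P[...,2]>.2)
    br=B&(hsv[...,2]>190)&(hsv[...,1]<40)
    v,u=np.where(B); print(n,"head px",u.min(),u.max(),v.min(),v.max(),len(u))
    Q=P[B]; print(Q.min(0).round(3),Q.max(0).round(3))
    print("bright",br.sum(), P[br].mean(0).round(3) if br.any() else "")
    # tote rim, tray
    if n=="top":
        T=(P[...,2]>.05)&(P[...,2]<.08)&(P[...,1]>.1)&(P[...,1]<.5)&(P[...,0]>.25)&(P[...,0]<.8)
        print("tote",[np.round(q,3) for q in cv2.minAreaRect(P[T][:,:2].astype(np.float32)*1000)])
        T=(P[...,2]>.022)&(P[...,2]<.036)&(P[...,1]>-.5)&(P[...,1]<.0)&(P[...,0]>.36)&(P[...,0]<.72)
        print("tray",[np.round(q,3) for q in cv2.minAreaRect(P[T][:,:2].astype(np.float32)*1000)])
E
```

```text
beech [605. 182.] 13886 [  509.5 -1069.8   402.8  1296.     80.9] [ 0.625 -1.158  0.028] yaw -1.6 zmed -0.361
beech [516. 204.] 8076 [ 548.4 -796.6  243.5  538.6   90. ] [ 0.537 -0.798  0.028] yaw -3.0 zmed 0.048
beech [406. 210.] 396 [ 525.6 -371.9   41.7  154.1   81.9] [ 0.52  -0.371  0.028] yaw -7.9 zmed 0.029
beech [349. 203.] 244 [ 553.2 -150.2   38.1   97.    77.8] [ 0.553 -0.15   0.028] yaw -11.8 zmed 0.03
beech [378. 205.] 259 [ 542.6 -260.    98.    40.     1.8] [ 0.542 -0.26   0.028] yaw 2.5 zmed 0.029
beech [175. 235.] 102 [444.2 519.2  16.5  93.2  29.3] [0.444 0.519 0.028] yaw -60.8 zmed 0.021
top head px 283 313 85 135 820
[ 0.736 -0.017  0.283] [0.89  0.083 0.381]
bright 6 [0.746 0.061 0.333]
tote [array([497.211, 329.037]), array([281.812, 324.689]), np.float64(8.98)]
tray [array([ 539.742, -264.932]), array([390.196, 270.925]), np.float64(86.308)]
scene head px 221 274 195 240 1225
[ 0.741 -0.016  0.2  ] [0.892 0.09  0.379]
bright 37 [0.749 0.071 0.327]
```

```bash
cat >> h.py <<'E'
def goal(pos,yaw,pitch=0,flip=None):
    """tool-frame shift+turn to tcp pos; tool x along heading yaw (deg) raised by pitch (deg), z down"""
    s=robot.read_state(); R0=Ro.from_rotvec(s["orientation"])
    best=[]
    for f in(0,1):
        R1=Ro.from_euler("ZY",[yaw,-pitch],degrees=True)*Ro.from_matrix(np.diag([1.,-1,-1]))*Ro.from_euler("z",180*f,degrees=True)
        best.append(((R0.inv()*R1).as_rotvec()))
    r=min(best,key=np.linalg.norm)if flip is None else best[flip]
    d=R0.inv().apply(np.array(pos)-s["tool_pos"])
    print("shift",d.round(4),"turn",r.round(3),"rows>=%.1f"%max(np.linalg.norm(d)/.0625,np.linalg.norm(r)/.187))
E
python3 - <<'E'
from h import *
s=robot.read_state(); print(Ro.from_rotvec(s["orientation"]).as_matrix().round(2))
goal((.5,-.25,.3),-5)
m=robot.camera_model("wrist");print(np.round(m["tool_from_camera"],3),m["K"][0][0])
m=robot.camera_model("top");K=np.array(m["K"]);A=np.array(m["R"]).T;c=-A@np.array(m["t"])
for u,v in((200,188.4),(260,178.8),(270,246.6),(209.6,257.6)):
    r=A@[(u-K[0,2])/K[0,0],(v-K[1,2])/K[1,1],1]; print((c+r*(.065-c[2])/r[2]).round(3))
E
```

```text
[[ 0.95  0.31  0.  ]
 [ 0.31 -0.95 -0.  ]
 [ 0.    0.   -1.  ]]
shift [ 0.3988 -0.2083 -0.0703] turn [ 0.  -0.   0.4] rows>=7.3
[[-0.    -0.967 -0.255  0.071]
 [ 1.    -0.    -0.    -0.   ]
 [ 0.    -0.255  0.967 -0.155]
 [ 0.     0.     0.     1.   ]] 320.5218026899144
[0.615 0.417 0.065]
[0.647 0.19  0.065]
[0.389 0.153 0.065]
[0.354 0.376 0.065]
```

{"api": "move_arm", "payload": {"deltas": [0.05,-0.026,-0.009,0,0,0.05,0.65,0.1,-0.052,-0.018,0,0,0.1,0.65,0.15,-0.078,-0.026,0,0,0.15,0.65,0.2,-0.104,-0.035,0,0,0.2,0.65,0.25,-0.13,-0.044,0,0,0.25,0.65,0.3,-0.157,-0.053,0,0,0.3,0.65,0.35,-0.183,-0.062,0,0,0.35,0.65,0.4,-0.208,-0.07,0,0,0.4,0.65,0.4,-0.208,-0.07,0,0,0.4,0.65,0.4,-0.208,-0.07,0,0,0.4,0.65,0.4,-0.208,-0.07,0,0,0.4,0.65]}}

```text
t: 2.28
tool_pos: [0.5003, -0.2509, 0.2993]
orientation: [3.138, -0.139, -0.001]
force: [-0.6, -0.1, 0.4]
opening: 0.0607
gripper_force: 0.0
```

```bash
cat > look.py <<'E'
from h import *
def beech(n="wrist",zc=.028,name=None,lim=(.38,.72,-.46,-.05)):
    im,d,P=cam(n)
    if name: save(name,im)
    hsv=cv2.cvtColor(im,cv2.COLOR_RGB2HSV)
    mk=cv2.inRange(hsv,(8,80,50),(25,255,255))*((P[...,2]>zc-.006)&(P[...,2]<zc+.008)).astype(np.uint8)
    N,L,S,C=cv2.connectedComponentsWithStats(mk)
    for i in range(1,N):
        if S[i,4]<400: continue
        X=P[L==i]
        if not(lim[0]<X[:,0].mean()<lim[1] and lim[2]<X[:,1].mean()<lim[3]): continue
        (x,y),(w,h),a=cv2.minAreaRect(X[:,:2].astype(np.float32)*1000)
        pc=np.linalg.svd(X[:,:2]-X[:,:2].mean(0),full_matrices=0)[2][0]; pc*=np.sign(pc[0])
        print(C[i].round(),"rect",np.round([x,y,w,h,a],1),"mean",X.mean(0).round(4),"yaw",np.degrees(np.arctan2(pc[1],pc[0])).round(1))
E
python3 -c "
from look import *
s=robot.read_state();print(s['t'],s['tool_pos'])
beech(name='w1.png')
goal((.553,-.150,.10),-11.8)"
```

```text
2.275 [ 0.50032057 -0.250909    0.29930981]
[412. 142.] rect [ 529.1 -373.4   40.   154.5   81.9] mean [ 0.5225 -0.3718  0.0275] yaw -8.3
[243. 130.] rect [ 555.7 -152.    39.2   97.6   78.1] mean [ 0.5572 -0.1528  0.0278] yaw -11.8
[327. 131.] rect [ 545.1 -261.7   98.4   38.6    2.5] mean [ 0.5467 -0.2617  0.0279] yaw 2.7
shift [ 0.0436 -0.1052  0.1994] turn [-0.     0.     0.117] rows>=3.7
```

View pics/w1.png

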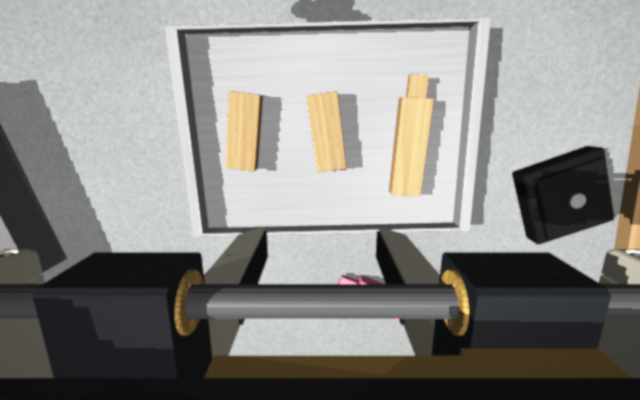

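Wrist view: the rail, with its tenon away from the robot, is at (412,142). The plain blocks are at (243,130) and (327,131), and all sizes match. I'll take the left block first.

{"api": "move_arm", "payload": {"deltas": [0.012,-0.026,0.05,0,0,0.03,0.65,0.024,-0.052,0.1,0,0,0.06,0.65,0.036,-0.078,0.15,0,0,0.09,0.65,0.047,-0.1035,0.19,0,0,0.117,0.65,0.047,-0.1035,0.22,0,0,0.117,0.65,0.047,-0.1035,0.25,0,0,0.117,0.65,0.047,-0.1035,0.27,0,0,0.117,0.65,0.047,-0.1035,0.281,0,0,0.117,0.65,0.047,-0.1035,0.281,0,0,0.117,0.65,0.047,-0.1035,0.281,0,0,0.117,0.3,0.047,-0.1035,0.281,0,0,0.117,0.3,0.047,-0.1035,0.281,0,0,0.117,0.3], "squeeze": 20}}

```text
t: 3.82
tool_pos: [0.5578, -0.1511, 0.0197]
orientation: [3.125, -0.32, 0.003]
force: [-0.2, -0.6, 3.5]
opening: 0.0401
gripper_force: 20.0
```

```bash
python3 -c "
from h import *
goal((.507,.237,.13),8); goal((.507,.237,.021),8)"
```

```text
shift [-0.1283 -0.3697 -0.1106] turn [ 0.001 -0.002 -0.344] rows>=6.5
shift [-0.1285 -0.3698 -0.0016] turn [ 0.001 -0.002 -0.344] rows>=6.3
```

{"api": "move_arm", "payload": {"deltas": [0,0,-0.05,0,0,0,0.3,0,0,-0.11,0,0,0,0.3,-0.018,-0.052,-0.11,0,0,-0.05,0.3,-0.036,-0.104,-0.11,0,0,-0.1,0.3,-0.054,-0.156,-0.11,0,0,-0.15,0.3,-0.072,-0.208,-0.11,0,0,-0.2,0.3,-0.09,-0.26,-0.11,0,0,-0.25,0.3,-0.108,-0.312,-0.11,0,0,-0.3,0.3,-0.12,-0.346,-0.11,0,0,-0.33,0.3,-0.1285,-0.37,-0.11,0,0,-0.344,0.3,-0.1285,-0.37,-0.11,0,0,-0.344,0.3,-0.1285,-0.37,-0.11,0,0,-0.344,0.3]}}

```text
t: 5.32
tool_pos: [0.5063, 0.237, 0.1286]
orientation: [3.133, 0.219, -0.0]
force: [-0.6, 0.1, -1.1]
opening: 0.0397
gripper_force: 20.0
```

```bash
python3 -c "
from h import *
im,d,P=cam('wrist');save('w2.png',im)
T=(abs(P[...,2]-.065)<.006)&(P[...,1]>.1)&(P[...,0]<.72)
for lo,hi in ((.40,.43),(.45,.48),(.53,.56),(.57,.6)):
  Y=P[T&(P[...,0]>lo)&(P[...,0]<hi)][:,1]; print(lo,len(Y),np.round(Y.min(),3),np.round(Y.max(),3),np.percentile(Y,[5,50,95]).round(3)) if len(Y) else 0
Z=P[T&(P[...,1]>.22)&(P[...,1]<.26)][:,0];print(Z.min().round(3),Z.max().round(3)) if len(Z) else 0
F=(P[...,2]<.012)&(P[...,1]>.15)&(P[...,1]<.4)&(P[...,0]>.4)&(P[...,0]<.6);print(np.nanmedian(P[F],0))
goal((.507,.237,.021),8)
s=robot.read_state();print(s['tool_pos'],s['opening'],s['force'])"
```

```text
0.45 697 0.391 0.406 [0.393 0.397 0.403]
0.53 1577 0.171 0.419 [0.175 0.407 0.416]
0.57 1830 0.178 0.425 [0.181 0.413 0.422]
0.641 0.648
[0.54387464 0.31591359 0.003907  ]
shift [ 0.0007 -0.0003  0.1076] turn [ 0.     0.    -0.001] rows>=1.7
[0.50639922 0.2366672  0.128605  ] 0.03992284415172298 [ 1.9638776  -0.65482453 -0.61241712]
```

View pics/w2.png

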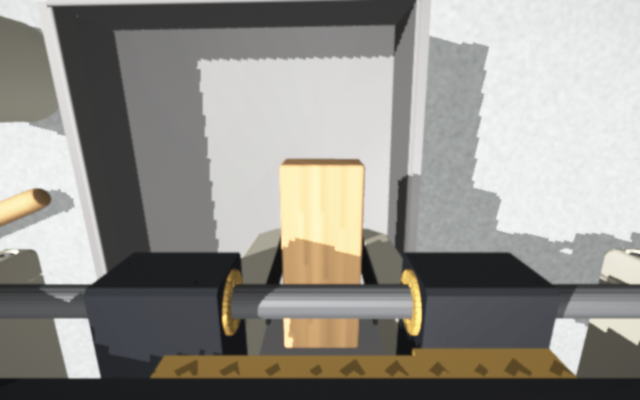

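The block is held level over the tote, whose rim spans y 0.17–0.42 at x 0.545. I'll lower it with an 8 mm shift left.

{"api": "move_arm", "payload": {"deltas": [0,-0.004,0.05,0,0,0,0.3,0,-0.008,0.08,0,0,0,0.3,0,-0.008,0.097,0,0,0,0.3,0,-0.008,0.105,0,0,0,0.3,0,-0.008,0.108,0,0,0,0.3,0,-0.008,0.109,0,0,0,0.3,0,-0.008,0.109,0,0,0,0.55,0,-0.008,0.109,0,0,0,0.6,0,-0.008,0.1,0,0,0,0.6,0,-0.008,0.06,0,0,0,0.6,0,-0.008,0,0,0,0,0.6,0,-0.008,-0.01,0,0,0,0.6]}}

```text
t: 6.88
tool_pos: [0.5085, 0.2467, 0.1452]
orientation: [-3.131, -0.219, -0.015]
force: [0.6, -0.7, 0.8]
opening: 0.0558
gripper_force: 0.0
```

```bash
python3 -c "
from h import *
s=robot.read_state();print(s['t'],s['tool_pos'],s['opening'],s['force'])
goal((.546,-.2617,.13),2.6)"
```

```text
6.875 [0.50846167 0.2467376  0.14515969] 0.0557664559220851 [ 0.6432999  -0.73755571  0.77426237]
shift [-0.0338  0.5087  0.0137] turn [-0.003 -0.009  0.094] rows>=8.2
```

{"api": "move_arm", "payload": {"deltas": [-0.004,0.055,0,0,0,0.01,0.65,-0.008,0.11,0,0,0,0.02,0.65,-0.012,0.165,0,0,0,0.03,0.65,-0.016,0.22,0,0,0,0.04,0.65,-0.02,0.275,0,0,0,0.05,0.65,-0.024,0.33,0,0,0,0.06,0.65,-0.028,0.385,0,0,0,0.07,0.65,-0.031,0.44,0,0,0,0.08,0.65,-0.033,0.49,0,0,0,0.094,0.65,-0.034,0.508,0,0,0,0.094,0.65,-0.034,0.508,0,0,0,0.094,0.65,-0.034,0.508,0,0,0,0.094,0.65]}}

```text
t: 8.38
tool_pos: [0.5422, -0.2608, 0.1383]
orientation: [-3.14, -0.074, 0.001]
force: [-0.3, 0.6, -0.0]
opening: 0.0605
gripper_force: 0.0
```

```bash
python3 -c "
from look import *
s=robot.read_state();print(s['t'],s['tool_pos'],s['opening'],s['force'])
beech()
goal((.546,-.2617,.018),2.6)"
```

```text
8.375 [ 0.54220574 -0.26077076  0.13833155] 0.060485244045607116 [-0.30066677  0.61700016 -0.04538096]
[453. 204.] rect [ 541.6 -375.1   40.3  129.6   81.5] mean [ 0.5412 -0.3736  0.0273] yaw -9.8
[323. 191.] rect [ 545.8 -261.5   98.2   38.9    2.6] mean [ 0.5483 -0.2614  0.0278] yaw 2.5
shift [0.0037 0.0013 0.1204] turn [-0.001  0.     0.002] rows>=1.9
```

{"api": "move_arm", "payload": {"deltas": [0.004,0.001,0.05,0,0,0,0.65,0.004,0.001,0.09,0,0,0,0.65,0.004,0.001,0.11,0,0,0,0.65,0.004,0.001,0.1195,0,0,0,0.65,0.004,0.001,0.1195,0,0,0,0.65,0.004,0.001,0.1195,0,0,0,0.3,0.004,0.001,0.1195,0,0,0,0.3,0.004,0.001,0.1195,0,0,0,0.3,0.004,0.001,0.1195,0,0,0,0.3,0.004,0.001,0.07,0,0,0,0.3,0.004,0.001,0.01,0,0,0,0.3,0.004,0.001,0.01,0,0,0,0.3], "squeeze": 20}}

```text
t: 9.93
tool_pos: [0.5499, -0.2654, 0.1355]
orientation: [3.135, 0.072, 0.015]
force: [0.7, -0.9, -0.2]
opening: 0.04
gripper_force: 20.0
```

```bash
python3 -c "
from h import *
goal((.490,.345,.13),8)"
```

```text
shift [-0.032  -0.6125  0.0015] turn [ 0.007 -0.009 -0.094] rows>=9.8
```

{"api": "move_arm", "payload": {"deltas": [-0.003,-0.057,0,0,0,-0.01,0.3,-0.006,-0.114,0,0,0,-0.02,0.3,-0.009,-0.171,0,0,0,-0.03,0.3,-0.012,-0.228,0,0,0,-0.04,0.3,-0.015,-0.285,0,0,0,-0.05,0.3,-0.018,-0.342,0,0,0,-0.06,0.3,-0.021,-0.399,0,0,0,-0.07,0.3,-0.024,-0.456,0,0,0,-0.08,0.3,-0.027,-0.513,0,0,0,-0.09,0.3,-0.028,-0.565,0,0,0,-0.094,0.3,-0.029,-0.595,0,0,0,-0.094,0.3,-0.029,-0.6065,0,0,0,-0.094,0.3]}}

```text
t: 11.42
tool_pos: [0.4885, 0.3426, 0.1273]
orientation: [3.133, 0.223, -0.003]
force: [-0.0, -0.6, -0.4]
opening: 0.0401
gripper_force: 20.0
```

{"api": "move_arm", "payload": {"deltas": [0,0,0,0,0,0,0.3,0,0,0,0,0,0,0.3]}}

```text
t: 11.68
tool_pos: [0.4898, 0.34, 0.1283]
orientation: [3.133, 0.218, -0.001]
force: [-0.7, -0.4, -1.3]
opening: 0.0397
gripper_force: 20.0
```

```bash
python3 -c "
from look import *
s=robot.read_state();print(s['t'],s['tool_pos'],s['opening'],s['force'])
goal((.490,.343,.0205),8)
im,d,P=cam('wrist');save('w3.png',im)
T=(abs(P[...,2]-.065)<.006)&(P[...,1]>.1)&(P[...,0]<.72)
for lo,hi in ((.50,.52),(.53,.56),(.57,.6)):
  Y=P[T&(P[...,0]>lo)&(P[...,0]<hi)][:,1]; print(lo,len(Y),np.round(Y.min(),3),np.round(Y.max(),3)) if len(Y) else 0
"
```

```text
11.675 [0.48978222 0.33998896 0.12826188] 0.03970087171104971 [-0.68962876 -0.41387136 -1.28033118]
shift [ 0.0007 -0.003   0.1078] turn [ 0.001  0.001 -0.001] rows>=1.7
0.5 928 0.166 0.412
0.53 2517 0.171 0.535
0.57 3223 0.177 0.538
```

{"api": "move_arm", "payload": {"deltas": [0,0,0.05,0,0,0,0.3,0,0,0.08,0,0,0,0.3,0,0,0.097,0,0,0,0.3,0,0,0.105,0,0,0,0.3,0,0,0.108,0,0,0,0.3,0,0,0.109,0,0,0,0.3,0,0,0.109,0,0,0,0.55,0,0,0.109,0,0,0,0.55,0,0,0.1,0,0,0,0.55,0,0,0.06,0,0,0,0.55,0,0,0,0,0,0,0.55,0,0,-0.04,0,0,0,0.55]}}

```text
t: 13.22
tool_pos: [0.4905, 0.342, 0.1729]
orientation: [-3.132, -0.219, -0.006]
force: [1.6, 0.3, -0.0]
opening: 0.0511
gripper_force: 0.0
```

```bash
python3 -c "
from look import *
s=robot.read_state();print(s['t'],s['tool_pos'],s['opening'],s['force'])
beech(lim=(.3,.7,.1,.5))
goal((.53,.0,.22),0)
goal((.541,-.375,.20),-8.3)
"
```

```text
13.225 [0.49051756 0.34196729 0.17285032] 0.051067851602635446 [ 1.55936478e+00  3.01443625e-01 -3.35104411e-04]
[319. 186.] rect [488.9 341.7  99.4  39.9   8. ] mean [0.4925 0.345  0.0276] yaw 4.7
shift [-0.0106  0.3449 -0.0427] turn [-0.005 -0.01   0.14 ] rows>=5.6
shift [-0.0522  0.7179 -0.0247] turn [-0.006 -0.01   0.285] rows>=11.5
```

```bash
python3 -c "
from look import *
goal((.46,.03,.36),0,60)
"
```

```text
shift [-0.0742  0.3049 -0.1832] turn [-0.078  1.035  0.124] rows>=5.8
```

{"api": "move_arm", "payload": {"deltas": [-0.009,0.038,-0.023,-0.01,0.13,0.015,0.65,-0.018,0.076,-0.046,-0.02,0.26,0.03,0.65,-0.028,0.114,-0.069,-0.03,0.39,0.046,0.65,-0.037,0.152,-0.092,-0.039,0.52,0.062,0.65,-0.046,0.19,-0.115,-0.049,0.65,0.078,0.65,-0.056,0.228,-0.138,-0.059,0.78,0.093,0.65,-0.065,0.266,-0.161,-0.068,0.91,0.109,0.65,-0.074,0.305,-0.183,-0.078,1.035,0.124,0.65,-0.074,0.305,-0.183,-0.078,1.035,0.124,0.65,-0.074,0.305,-0.183,-0.078,1.035,0.124,0.65,-0.074,0.305,-0.183,-0.078,1.035,0.124,0.65]}}

```text
t: 14.65
tool_pos: [0.5738, 0.0648, 0.3497]
orientation: [2.734, -0.01, 1.504]
force: [-0.5, -0.6, 0.1]
opening: 0.0605
gripper_force: 0.0
```

```bash
python3 -c "
from look import *
s=robot.read_state();print(s['t'],s['tool_pos'],s['q'])
im,d,P=cam('wrist');save('w4.png',im);np.savez('/tmp/w4',im=im,d=d,P=P,s=np.r_[s['tool_pos'],s['orientation']])
for r in robot.recognise('wrist','lens'): print(r, P[int(r['uv'][1]),int(r['uv'][0])])
"
```

```text
14.65 [0.57381417 0.0647683  0.34966689] [ 0.07992672 -0.89297614  2.35969872 -0.1419773   0.67621927  1.72051476]
{'uv': [333.9, 109.7], 'confidence': 0.78} [0.7414182  0.05134911 0.33111558]
```

View pics/w4.png

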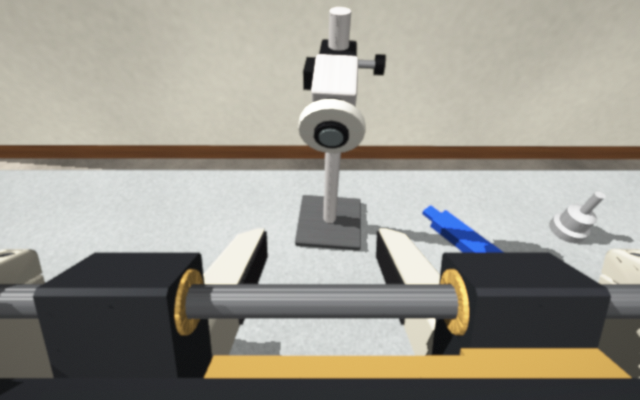

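The picture shows the ring light centred near (332,128) with the glass at (331,134). Joint 2 sits at its limit, so I'll measure from this image and then move away.

```bash
python3 - <<'E'
from h import *
z=np.load('/tmp/w4.npz');im,d,P=z['im'],z['d'],z['P']
g=im.astype(int)
box=np.zeros(d.shape,bool);box[96:158,294:370]=1
c0=P[125,310]; print(c0)
w=box&(g.min(2)>120)&(P[...,2]>.2)&(P[...,0]<.8)
X=P[w]; 
rng=np.random.default_rng(0);best=None
for _ in range(800):
    a=X[rng.choice(len(X),3,False)];n=np.cross(a[1]-a[0],a[2]-a[0]);L=np.linalg.norm(n)
    if L<1e-5: continue
    n/=L; i=abs((X-a[0])@n)<.0015
    if best is None or i.sum()>best.sum(): best=i
Y=X[best];c=Y.mean(0);n=np.linalg.svd(Y-c,full_matrices=0)[2][2]; n*=np.sign(n[0])
e1=np.cross([0,0,1],n);e1/=np.linalg.norm(e1);e2=np.cross(n,e1)
q=np.c_[(Y-c)@e1,(Y-c)@e2].astype(np.float32)*1000
(cx,cy),r=cv2.minEnclosingCircle(q)
C=c+e1*cx/1000+e2*cy/1000
print(len(X),len(Y),"n",n.round(3),"elev",np.degrees(np.arcsin(n[2])).round(1),"azim",np.degrees(np.arctan2(n[1],n[0])).round(1),"ring centre",C.round(4),"r",r)
# glass
for (u,v) in((331,134),(329,132),(333,136),(331,125),(322,132),(340,134)): print((u,v),im[v,u],P[v,u].round(4),((P[v,u]-C)@n).round(4))
# box top plane
b=np.zeros(d.shape,bool);b[58:96,314:356]=1;b&=(P[...,0]<.95)&(g.min(2)>150);Z=P[b]
for _ in range(3):
    c=np.median(Z,0);m=np.linalg.svd(Z-c,full_matrices=0)[2][2];Z=Z[abs((Z-c)@m)<.003]
m*=np.sign(m[2]);print("box top normal",m.round(3),len(Z),"elev",np.degrees(np.arctan2(-m[0],m[2])).round(1))
# top/scene camera bright ring check
s=robot.read_state();print(s["t"])
E
```

```text
[0.74759701 0.07283463 0.30934749]
871 325 n [ 0.975 -0.092  0.201] elev 11.6 azim -5.4 ring centre [0.7481 0.052  0.3008] r 33.93171691894531
(331, 134) [63 69 69] [0.7388 0.0523 0.3051] -0.0082
(329, 132) [66 72 72] [0.7387 0.0544 0.3075] -0.008
(333, 136) [64 70 69] [0.7401 0.0502 0.3017] -0.0074
(331, 125) [22 21 23] [0.739  0.0527 0.3153] -0.006
(322, 132) [ 94 101 100] [0.7408 0.0611 0.306 ] -0.0069
(340, 134) [62 68 68] [0.7388 0.0435 0.3051] -0.0075
box top normal [-0.228  0.025  0.973] 1521 elev 13.2
14.75
```

```bash
python3 - <<'E'
from look import *
goal((.50,-.37,.22),-8.2)
s=robot.read_state();print(s['tool_pos'],s['q'])
E
```

```text
shift [-0.151   0.4339  0.0163] turn [-0.05  -1.006  0.124] rows>=7.4
[0.57386137 0.06481925 0.34975776] [ 0.08031126 -0.89279657  2.3595483  -0.14277065  0.67609224  1.72139881]
```

{"api": "move_arm", "payload": {"deltas": [-0.018,0.054,0.002,-0.006,-0.125,0.015,0.65,-0.037,0.108,0.004,-0.012,-0.25,0.031,0.65,-0.056,0.162,0.006,-0.018,-0.375,0.046,0.65,-0.075,0.216,0.008,-0.025,-0.5,0.062,0.65,-0.094,0.27,0.01,-0.031,-0.625,0.077,0.65,-0.113,0.324,0.012,-0.037,-0.75,0.093,0.65,-0.132,0.378,0.014,-0.043,-0.875,0.108,0.65,-0.151,0.433,0.016,-0.05,-1.0,0.124,0.65,-0.151,0.433,0.016,-0.05,-1.0,0.124,0.65,-0.151,0.433,0.016,-0.05,-1.0,0.124,0.65]}}

```text
t: 16.0
tool_pos: [0.5003, -0.368, 0.2191]
orientation: [-3.133, 0.223, -0.008]
force: [0.1, -0.4, 0.3]
opening: 0.0604
gripper_force: 0.0
```

```bash
python3 - <<'E'
from look import *
s=robot.read_state();print(s['t'],s['tool_pos'],s['q'])
beech(name='w5.png')
goal((.518,-.372,.10),-8.2)
# tote check from top, by depth
im,d,P=cam('top');save('top1.png',im)
hsv=cv2.cvtColor(im,cv2.COLOR_RGB2HSV);mk=cv2.inRange(hsv,(8,70,40),(25,255,255))
N,L,S,C=cv2.connectedComponentsWithStats(mk)
for i in range(1,N):
    if 80<S[i,4]<1000: print(C[i].round(),S[i,4],np.nanmedian(P[L==i],0).round(3))
E
```

```text
16.0 [ 0.5002923  -0.36798843  0.21911789] [-0.71890758  0.1878821   1.44375463  0.00370051  1.5065298   0.99373281]
[324. 159.] rect [ 529.1 -374.1   38.6  154.6   81.9] mean [ 0.5222 -0.3732  0.0276] yaw -8.2
shift [0.0169 0.0017 0.1211] turn [ 0.    -0.007  0.002] rows>=2.0
[247. 218.] 298 [0.501 0.244 0.029]
[222. 223.] 319 [0.485 0.341 0.029]
[175. 234.] 120 [0.444 0.522 0.02 ]
```

{"api": "move_arm", "payload": {"deltas": [0.008,0.001,0.06,0,-0.003,0,0.65,0.017,0.002,0.12,0,-0.007,0,0.65,0.017,0.002,0.16,0,-0.007,0,0.65,0.017,0.002,0.19,0,-0.007,0,0.65,0.017,0.002,0.202,0,-0.007,0,0.65,0.017,0.002,0.202,0,-0.007,0,0.65,0.017,0.002,0.202,0,-0.007,0,0.3,0.017,0.002,0.202,0,-0.007,0,0.3,0.017,0.002,0.202,0,-0.007,0,0.3,0.017,0.002,0.202,0,-0.007,0,0.3], "squeeze": 40}}

```text
t: 17.35
tool_pos: [0.5183, -0.3737, 0.0191]
orientation: [3.133, -0.223, -0.001]
force: [-1.4, 1.1, 6.6]
opening: 0.0394
gripper_force: 40.0
```

```bash
python3 - <<'E'
from look import *
s=robot.read_state();print(s['t'],s['tool_pos'],Ro.from_rotvec(s['orientation']).as_matrix().round(3).tolist(),s['opening'],s['gripper_force'])
beech(zc=.026)
R=Ro.from_rotvec(s['orientation']).as_matrix(); th=np.radians(-8.15);x=np.array([np.cos(th),np.sin(th),0])
tip=np.array([.5291,-.374,.016])+.079*x
print("tip in tool",(R.T@(tip-s['tool_pos'])).round(4))
E
```

```text
17.35 [ 0.51827405 -0.37367014  0.0191304 ] [[0.99, -0.142, -0.0], [-0.142, -0.99, -0.0], [-0.0, 0.0, -1.0]] 0.03938107708489934 40.00183045864105
[321. 187.] rect [ 555.6 -378.5   42.1  102.    82. ] mean [ 0.5539 -0.3785  0.0264] yaw -7.8
[322. 337.] rect [ 473.8 -367.    39.7   24.6   81.9] mean [ 0.474  -0.3673  0.0278] yaw 82.2
tip in tool [ 0.0898 -0.0012  0.0031]
```

{"api": "move_arm", "payload": {"deltas": [0,0,-0.03,0,0,0,0.3,0,0,-0.08,0,0,0,0.3,0,0,-0.14,0,0,0,0.3,0,0,-0.2,0,0,0,0.3,0,0,-0.245,0,0,0,0.3,0,0,-0.245,0,0,0,0.3]}}

```text
t: 18.15
tool_pos: [0.5198, -0.3749, 0.2687]
orientation: [3.129, -0.223, 0.009]
force: [-0.1, 0.3, -1.3]
opening: 0.04
gripper_force: 40.0
```

```bash
python3 - <<'E'
from look import *
s=robot.read_state();print(s['tool_pos'],s['opening'],s['gripper_force'])
goal((.48,.077,.265),-5.4,12.5)
goal((.575,.068,.2655),-5.4,12.5)
E
```

```text
[ 0.51978088 -0.3748869   0.26872993] 0.03998150118848425 39.999584555625916
shift [-0.1035 -0.4417  0.0011] turn [ 0.01   0.212 -0.047] rows>=7.3
shift [-0.0082 -0.4463  0.0012] turn [ 0.01   0.212 -0.047] rows>=7.1
```

{"api": "move_arm", "payload": {"deltas": [-0.013,-0.055,0,0,0.027,-0.006,0.3,-0.026,-0.11,0,0,0.054,-0.012,0.3,-0.039,-0.165,0,0,0.08,-0.018,0.3,-0.052,-0.22,0,0,0.107,-0.024,0.3,-0.065,-0.275,0,0,0.133,-0.03,0.3,-0.078,-0.33,0,0,0.16,-0.036,0.3,-0.091,-0.385,0,0,0.187,-0.042,0.3,-0.1,-0.425,0,0,0.212,-0.047,0.3,-0.103,-0.442,0,0,0.212,-0.047,0.3,-0.103,-0.442,0,0,0.212,-0.047,0.3,-0.103,-0.442,0,0,0.212,-0.047,0.3]}}

```text
t: 19.52
tool_pos: [0.4783, 0.0783, 0.2621]
orientation: [3.106, -0.148, 0.324]
force: [0.8, -0.3, -1.0]
opening: 0.0395
gripper_force: 40.0
```

```bash
python3 - <<'E'
from look import *
s=robot.read_state();print(s['t'],s['tool_pos'],s['opening'],s['gripper_force'])
goal((.575,.068,.2655),-5.4,12.5)
im,d,P=cam('wrist');save('w6.png',im);np.savez('/tmp/w6',im=im,d=d,P=P)
R=Ro.from_rotvec(s['orientation']).as_matrix()
hsv=cv2.cvtColor(im,cv2.COLOR_RGB2HSV);Q=(P-s['tool_pos'])@R
mk=(cv2.inRange(hsv,(8,70,40),(25,255,255))>0)&(abs(Q[...,1])<.03)&(abs(Q[...,2])<.03)&(Q[...,0]>-.1)&(Q[...,0]<.12)
X=Q[mk];print(len(X),np.percentile(X,[0.5,99.5],axis=0).round(4))
t=X[(X[:,0]>.066)&(X[:,2]<.02)];print("tenon y",np.percentile(t[:,1],[2,98]),"z",np.median(t[:,2]),"xmax",np.percentile(t[:,0],99))
b=X[(X[:,0]>.02)&(X[:,0]<.055)&(X[:,2]<0)];c=b.mean(0);n=np.linalg.svd(b-c,full_matrices=0)[2][2];print("body top",c,n)
E
```

```text
19.525 [0.47834219 0.07827889 0.26209345] 0.03945196726886693 39.999529123306274
shift [0.0958 0.001  0.0168] turn [ 0.005  0.01  -0.   ] rows>=1.6
17020 [[-0.0556 -0.02   -0.0103]
 [ 0.088   0.0192 -0.0013]]
tenon y [-0.01134815  0.01093917] z -0.0026752189725744507 xmax 0.08848255272209189
body top [ 0.03783543 -0.00130882 -0.00866171] [-3.81566512e-03 -5.23797445e-04 -9.99992583e-01]
```

View pics/w6.png

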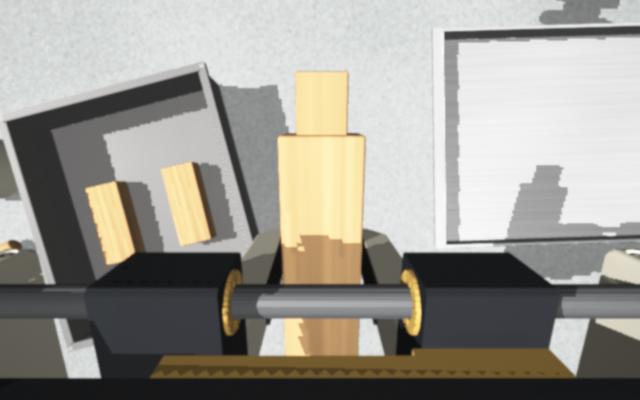

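The rail sits straight in the fingers with its tenon at (322,100), the tip about 89 mm ahead of the TCP. Both blocks lie flat in the tote. Now I'll advance to the focus point.

{"api": "move_arm", "payload": {"deltas": [0.03,0,0.005,0,0,0,0.3,0.055,0,0.01,0,0.005,0,0.3,0.075,0,0.013,0,0.007,0,0.3,0.09,0,0.015,0,0.008,0,0.3,0.096,0,0.016,0,0.008,0,0.3,0.096,0,0.016,0,0.008,0,0.3,0.096,0,0.016,0,0.008,0,0.3,0.096,0,0.016,0,0.008,0,0.3,0.096,0,0.016,0,0.008,0,0.3,0.096,0,0.016,0,0.008,0,0.3]}}

```text
t: 20.82
tool_pos: [0.5754, 0.0697, 0.2676]
orientation: [3.105, -0.147, 0.34]
force: [-0.1, 1.4, -1.2]
opening: 0.0392
gripper_force: 40.0
```

```bash
python3 - <<'E'
from look import *
s=robot.read_state();print(s['t'],s['tool_pos'],s['opening'],s['gripper_force'],np.abs(s['dq']).max())
R=Ro.from_rotvec(s['orientation']).as_matrix()
print("tip",np.array(s['tool_pos'])+R@[.0895,0,.003],"want .663 .060 .282","x",R[:,0],"y",R[:,1])
goal((.575,.068,.2655),-5.4,12.5)
im,d,P=cam('scene');save('s1.png',cv2.resize(im[110:310,170:430],(780,600)))
E
```

```text
20.825 [0.57536428 0.06970835 0.26758053] 0.03922896264898496 39.999645352363586 0.0030501868464588625
tip [0.66299933 0.06139804 0.28402094] want .663 .060 .282 x [ 0.97195483 -0.09201992  0.21641659] y [-0.09521432 -0.99544726  0.0043575 ]
shift [-0.0006  0.0017  0.002 ] turn [ 0.004  0.    -0.   ] rows>=0.0
```

View pics/s1.png

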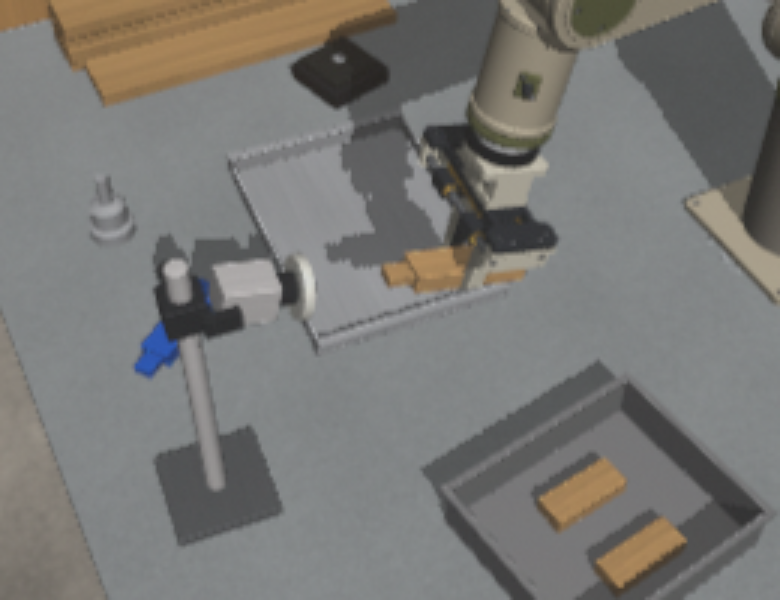

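The tenon at crop (385,272) points along the lens axis at the ring (305,287). The tip is about 2.5 mm from the target, both blocks are in the tote, and the arm is still, so I'll hand it in.

```bash
python3 -c "
from plant import robot
print(robot.close_job())"
```

```text
the job is handed in; nothing more can be done
None
```

I handed the job in at about 21 s: both blocks lie in the tote, and the rail is held still with the tenon's end about 2–3 mm from my measured focus point and pointing into the lens. Joint 2 read −0.893 rad, just past its −0.89 limit, during the look at the lens; no fault was reported, but the hand-in gave no verdict.

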